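# Tip the standing tea carton over and slide it under the shelf riser

### The arm

A 6-joint arm with a two-finger parallel gripper is mounted at the origin on a cart in front of the work surface, level with it; the furniture and walls round the work are solid. World frame = base frame: x ahead of the robot, y to its left, z up, the work surface at z = 0. Lengths are in m, angles in rad, forces in N, time in s.
With the tool pointing down it reaches from about 0.35 to 0.775 m from the base axis. Payload 7.3 kg.
Tool frame: the origin (TCP) lies midway between the tips of the shut fingers; the grasp point (between the pads) lies 19 mm behind it (robot.grip_depth is the z of the grasp point in the tool frame, in m); z points along the fingers, y is the line along which they close (so a half turn about z gives the same grasp; the last joint's range is limited). The gripper opens to 92 mm and grips with 3 to 60 N. Pads are 19 mm wide; open, the fingers measure 130 mm over their backs; the gripper's body (75 mm by 190 mm) begins 47 mm behind the grasp point.
Start: joints at [0.984, 0.342, 1.524, -0, 1.275, -0.146], TCP at [0.224, 0.475, 0.191] pointing down, gripper open.
Joint ranges: [-2.53, 2.53], [-0.77, 2.02], [0.04, 2.7], [-1, 4.14], [0.28, 2.66], [-3.11, 3.11]. Speed limits (rad/s): [2.57, 2.57, 3.14, 3.14, 3.14, 3.14].

### API

Orientations are given as [roll, pitch, yaw] about the fixed x, y, z axes, in that order (R = Rz(yaw) Ry(pitch) Rx(roll)).
In Python, from cell import robot, viewer gives the robot as it stands.
- The arm moves only by the tool step_arm, never from a script. Its argument "increments" is a list of rows, each an object with "delta_pos": the shift along the tool's x, y, z in cm, a list of three; "dr": the turn, a rotation vector about the tool's x, y, z in degrees, a list of three; "fingers": the closure, from -1 (fully open) to 1 (shut), so that 0 is half open. In form: [{"delta_pos": [tx, ty, tz], "dr": [wx, wy, wz], "fingers": fingers}, ...]. A call has exactly 5 rows; each row is the pose to reach, as a shift and turn from the pose commanded when the call began, along the tool's axes at that moment; what a row does not reach only later rows make up. A row lasts 1/8 s, in which the tool goes at most 62.5 mm and 10.7 degrees, less where a joint would pass 70% of its speed; a pose out of reach is approached as far as the arm can. A call with a gripper value outside its range is refused whole. The fingers move at their own pace and stop on an object; "newtons" is the grip in N (left out, the last holds). Time passes only in rows, so rows that repeat a pose let the fingers close, or fill a call up. It gives the time, the measured TCP pose, the force, the opening and the grip force at its end, in the units of the state.
- robot.observe(): the state, without advancing time (a new reading comes with each control period).
- viewer.read_camera(name): name is "scene" or "top"; returns the picture (480x640x3 uint8, red, green, blue); there is no depth.
- viewer.camera_params(name): a dict with "K" (3x3 intrinsics, pixels), "T" (4x4, takes a point from camera to world coordinates). Camera axes: x right, y down, z forward; pixel columns grow to the right and rows downward; lengths in m; the calibration is good to about 2 mm. A picture is of the moment at which its call begins. camera_params takes no time and is no camera call.
- robot.hand_in(): hands the job in; it is judged then, once.
The state is a dict: "time": time; "qpos": joint angles; "qvel": joint speeds; "joint_efforts": joint torques, N m; "tool_pos": TCP position; "tool_rot": TCP orientation; "contact_force": force on the tool from outside, world axes, zero at the start; "torque": the same for the moment, N m; "opening": finger opening in m; "grip_force": force on a finger pad.
Only numpy, scipy, OpenCV 4.12 (cv2) and the standard library are available. Lean on these libraries where they do the work, as an engineer would, in place of code of your own. Each camera call takes 0.05 s, during which the arm holds its last target. There are 200 camera calls.

### The job

The tea carton standing on end is too tall for the low shelf riser at the right of the worktop. Push it over onto its side towards the riser, so that it lies on the worktop in front of it, then push it along the worktop until half of its length is in under the riser's deck, near the middle of the opening, and the other half still sticks out to be taken hold of. Only push: do not lift the carton, and leave the spice jars and the salt shaker standing where they are.

Things in the scene. Friction and masses are not known exactly. Their poses are not given: they have to be found in the camera images.
- carton: Closed rigid tea carton, 70 x 126 x 73 mm along its x, y, z, about 0.22 kg, loose. Starts standing on a 70 x 73 mm end: own y up, own z roughly along world -y (to the riser) within 10 degrees. Origin: centre of the 70 x 126 mm face towards the hob (+y), 63 mm up. Friction about 0.6: pushed 95 to 115 mm up it tips over its lower far edge and past balance falls by itself; pushed low it slides.
- carton_mid (a point): Centre of the carton's volume (63 mm above the worktop when standing, about 36 mm when lying on a long side; tipped over, the carton ends 90 to 140 mm nearer the riser than it stood); axes as the carton's.
- riser: Low shelf riser, fixed, place varies: wooden deck 190 mm (x) by 90 mm (y), top at 94 mm, on two dark 6 mm side panels at x = +-90 mm. Opening under the deck 174 mm wide, 86 mm high, open towards the hob (+y); a thin cross bar 30 mm up, 35 mm behind its centre, stops deep things. Axes are the world's. Origin: on the worktop under the deck's centre.
- riser_mouth (a point): Point on the worktop under the middle of the deck's front edge (the edge towards the carton); axes as the world's. y < 0 from here is under the deck.
- spice_left: screw-top spice jar with a domed opaque cap, 45 mm diameter, 106 mm tall, 0.11 kg, loose, upright; origin: centre of its underside, z up. Bystander: leave it standing. Stands on the riser's deck, on the half nearer the robot.
- spice_right: screw-top spice jar with a domed opaque cap, 45 mm diameter, 106 mm tall, 0.11 kg, loose, upright; origin: centre of its underside, z up. Bystander: leave it standing. Stands on the riser's deck, on the half farther from the robot.
- salt: Glass salt shaker with a rounded grey top, 44 mm diameter, 90 mm tall, 0.1 kg, loose, upright on the worktop, either at its front edge before the hob or beyond the carton beside the toaster; origin: centre of its underside, z up. Bystander: leave it standing.
- spice_front: screw-top spice jar with a domed opaque cap, 45 mm diameter, 106 mm tall, 0.11 kg, loose, upright; origin: centre of its underside, z up. Bystander: leave it standing. Stands on the worktop, at the front edge before the hob or beyond the carton beside the toaster, where the salt shaker is not.

How it is judged:
On the way, in this order (a step that is already met when the one before it is completed fails the run):
1. the carton has been tipped over and lies on a long side on the worktop, its middle still at least 40 mm in front of the riser (angle between carton's own y axis and vertical between 1.45 and 1.69 rad and height (world z) of carton_mid below 0.045 m and y of carton_mid in the frame of riser_mouth above 0.04 m), for 0.2 s.
2. the lying carton has been pushed so that its middle is under the front edge of the riser's deck (angle between carton's own y axis and vertical between 1.45 and 1.69 rad and height (world z) of carton_mid below 0.045 m and y of carton_mid in the frame of riser_mouth between -0.018 and 0.018 m and x of carton_mid in the frame of riser_mouth between -0.045 and 0.045 m), for 0.2 s.
At the end, for the whole second after the job is handed in: The carton lies at rest on a long side on the worktop (level within about 7 degrees), its middle within 18 mm of the line under the deck's front edge (half under, half out) and within 45 mm of the riser's centre line; jars and shaker stand within 30 mm of their places (all of step 2 and linear speed of carton below 0.02 m/s and distance of each of spice_left, spice_right, salt, spice_front from where it was at the start of the episode below 0.03 m and angle between each of spice_left, spice_right, salt, spice_front's own z axis and vertical below 0.3 rad); the robot touches nothing.
It fails at once if the carton is lifted off the worktop (height (world z) of carton_mid above 0.085 m or (angle between carton's own y axis and vertical above 1.4 rad and height (world z) of carton_mid above 0.06 m)).
It fails at once if a spice jar or the salt shaker is displaced by more than 30 mm or tipped (distance of any of spice_left, spice_right, salt, spice_front from where it was at the start of the episode above 0.03 m or angle between any of spice_left, spice_right, salt, spice_front's own z axis and vertical above 0.3 rad).
It also fails if it takes over 45 s, if anything falls off the work surface, if the arm or the gripper's body presses on something with over 40 N, if the wrist force passes 120 N, or if a joint passes its speed limit or range.

## Working session

There is one attempt and no reset: what is moved stays moved. The work goes in short steps, Python scripts to look and compute and a tool call to move; the robot and the scene stay as the last step left them, time stands still between calls to the robot, and variables do not carry over. Pictures are saved under pics/ and viewed, at most 10 in all, crops included, and the job is handed in when it is done.

Besides the shell and the picture viewer there is one more tool, called after "Request:" in YAML: its name, and indented under it one key for each argument. step_arm: Moves the arm, as the interface text tells. Its arguments: {"type":"object","properties":{"increments":{"type":"array"},"newtons":{"type":"number"}},"required":["increments"]}

```bash
mkdir -p pics; cat > h.py <<'E'
import numpy as np,cv2
from cell import robot,viewer
from scipy.spatial.transform import Rotation as R
def snap(n,f):
    im=viewer.read_camera(n); cv2.imwrite(f'pics/{f}.png',im[:,:,::-1]); return im
def ray(n,u,v,z):
    p=viewer.camera_params(n);K,T=np.array(p['K']),np.array(p['T'])
    d=T[:3,:3]@np.linalg.solve(K,[u,v,1]);o=T[:3,3]
    return (o+d*(z-o[2])/d[2]).round(4)
E
python3 - <<'E'
from h import *
np.set_printoptions(precision=3,suppress=True)
a=snap('scene','s0');b=snap('top','t0')
for n in('scene','top'):print(n,np.array(viewer.camera_params(n)['T']))
s=robot.observe();print(s['tool_pos'],s['tool_rot'],s['time'])
E
```

```text
scene [[ 0.422 -0.682  0.597 -0.088]
 [-0.906 -0.315  0.281 -0.425]
 [-0.003 -0.66  -0.751  0.877]
 [ 0.     0.     0.     1.   ]]
top [[-0.007 -0.984  0.179  0.351]
 [-1.     0.011  0.025 -0.132]
 [-0.027 -0.179 -0.984  1.121]
 [ 0.     0.     0.     1.   ]]
[0.224 0.474 0.19 ] [-3.14  -0.     2.701] 0.1
```

View pics/s0.png

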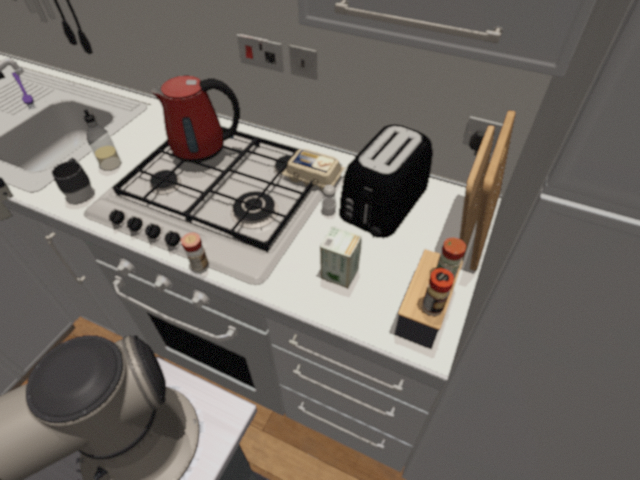

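View pics/t0.png

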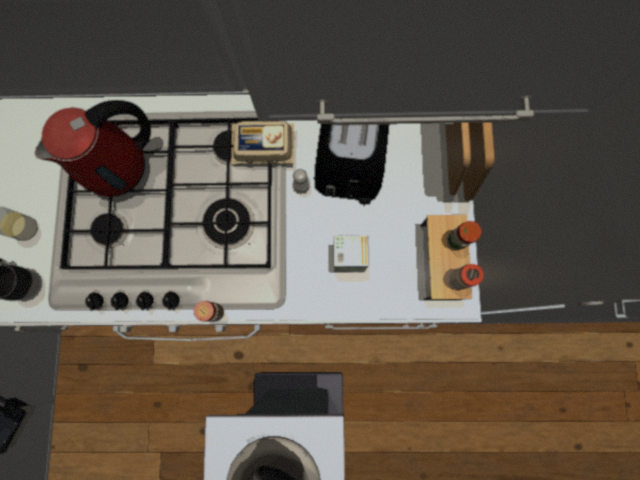

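The scene view shows the carton at about (341,255) and the riser at (428,300) with two jars on its deck. The salt shaker is at (329,200) beside the toaster, and spice_front is at (195,252) before the hob. In the top view the carton top is at about (350,252) and the riser deck spans columns 428–470, rows 215–300.

```bash
python3 - <<'E'
from h import *
b=cv2.imread('pics/t0.png')[200:320,300:500]
cv2.imwrite('pics/c0.png',cv2.resize(b,None,fx=4,fy=4,interpolation=cv2.INTER_CUBIC))
for n,u,v,z,l in [('top',333,236,.126,'cart'),('top',368,236,.126,''),('top',333,270,.126,''),('top',368,270,.126,''),
 ('top',427,218,.094,'deck'),('top',429,299,.094,''),('top',470,215,.094,''),('top',471,299,.094,''),('top',468,232,.2,'sl'),('top',472,273,.2,'sr'),('top',300,175,.09,'salt'),('top',206,309,.1,'front'),('top',365,202,.0,'toaster'),('top',477,310,0,'edge')]:print(l,ray(n,u,v,z))
E
```

```text
cart [ 0.5454 -0.1399  0.126 ]
 [ 0.5445 -0.2161  0.126 ]
 [ 0.4708 -0.139   0.126 ]
 [ 0.4701 -0.2142  0.126 ]
deck [ 0.5905 -0.3527  0.094 ]
 [ 0.4089 -0.3482  0.094 ]
 [ 0.5962 -0.4493  0.094 ]
 [ 0.4081 -0.4393  0.094 ]
sl [ 0.5359 -0.4103  0.2   ]
sr [ 0.4532 -0.4129  0.2   ]
salt [ 0.6977 -0.0655  0.09  ]
front [0.3907 0.1403 0.1   ]
toaster [ 0.6553 -0.2216  0.    ]
edge [ 0.3873 -0.4798  0.    ]
```

View pics/c0.png

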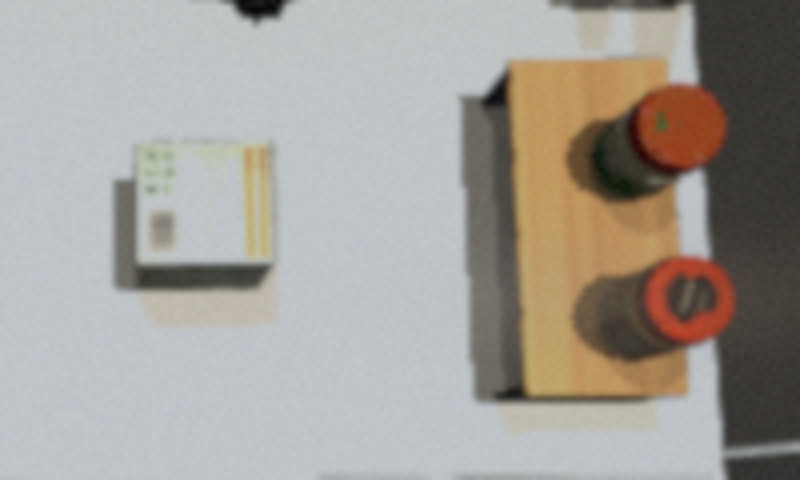

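The carton's middle is at about (0.512, -0.178) with yaw near 0. The riser's mouth is at about (0.502, -0.353). I'm moving over with the fingers about 30 mm apart and the closing line along world x.

Request:
step_arm:
  increments:
    - {"delta_pos": [-4.7,-3.7,0],"dr": [0,0,10],"fingers": 0.35}
    - {"delta_pos": [-9.4,-7.4,0],"dr": [0,0,20],"fingers": 0.35}
    - {"delta_pos": [-14.1,-11.1,0],"dr": [0,0,30],"fingers": 0.35}
    - {"delta_pos": [-18.8,-14.8,0],"dr": [0,0,40],"fingers": 0.35}
    - {"delta_pos": [-23.5,-18.5,0],"dr": [0,0,50],"fingers": 0.35}

```text
time: 0.72
tool_pos: [0.358, 0.2055, 0.1907]
tool_rot: [3.141, -0.0, 1.823]
contact_force: [-0.0, 0.2, 0.1]
opening: 0.0465
grip_force: 0.0
```

```bash
cat >> h.py <<'E'
def go(x,y,z,yaw=np.pi/2):
    s=robot.observe();r=R.from_euler('xyz',s['tool_rot']);p=np.array(s['tool_pos'])
    print('t',round(s['time'],2),'p',p.round(3),'rot',np.round(s['tool_rot'],3),'f',np.round(s['contact_force'],1),'op',round(s['opening'],3))
    print('dpos cm',(r.inv().apply(np.array([x,y,z])-p)*100).round(2),'dr',(r.inv()*R.from_euler('xyz',[np.pi,0,yaw])).as_rotvec(degrees=True).round(1))
E
python3 -c "
from h import *
go(.511,-.10,.19)"
```

```text
t 0.72 p [0.358 0.206 0.191] rot [ 3.141 -0.     1.823] f [-0.   0.2  0.1] op 0.047
dpos cm [-33.4    7.2    0.07] dr [ 0.  -0.  14.4]
```

Request:
step_arm:
  increments:
    - {"delta_pos": [-6,1.3,0],"dr": [0,0,5],"fingers": 0.35}
    - {"delta_pos": [-12,2.6,0],"dr": [0,0,10],"fingers": 0.35}
    - {"delta_pos": [-18,3.9,0],"dr": [0,0,14],"fingers": 0.35}
    - {"delta_pos": [-24,5.2,0],"dr": [0,0,14],"fingers": 0.35}
    - {"delta_pos": [-30,6.5,0],"dr": [0,0,14],"fingers": 0.35}

```text
time: 1.35
tool_pos: [0.4972, -0.0683, 0.1906]
tool_rot: [-3.141, -0.0, 1.583]
contact_force: [-0.5, 0.4, -1.2]
opening: 0.0296
grip_force: 0.0
```

```bash
python3 -c "
from h import *
go(.511,-.12,.095)"
```

```text
t 1.35 p [ 0.497 -0.068  0.191] rot [-3.141 -0.     1.583] f [-0.5  0.4 -1.2] op 0.03
dpos cm [-5.19  1.31  9.56] dr [-0.  -0.   0.7]
```

Request:
step_arm:
  increments:
    - {"delta_pos": [-1,1.3,3],"dr": [0,0,0.7],"fingers": 0.35}
    - {"delta_pos": [-2,1.3,6],"dr": [0,0,0.7],"fingers": 0.35}
    - {"delta_pos": [-3,1.3,9.4],"dr": [0,0,0.7],"fingers": 0.35}
    - {"delta_pos": [-4.6,1.3,9.4],"dr": [0,0,0.7],"fingers": 0.35}
    - {"delta_pos": [-4.6,1.3,9.4],"dr": [0,0,0.7],"fingers": 0.35}

```text
time: 1.98
tool_pos: [0.5111, -0.1134, 0.0978]
tool_rot: [3.14, 0.001, 1.57]
contact_force: [0.0, 0.2, 0.3]
opening: 0.0297
grip_force: 0.0
```

```bash
python3 -c "
from h import *
snap('scene','s1');go(.511,-.2,.097)"
```

```text
t 2.02 p [ 0.511 -0.113  0.098] rot [3.139e+00 1.000e-03 1.570e+00] f [-0.   0.3  0.1] op 0.03
dpos cm [-8.71 -0.02  0.12] dr [ 0.1  0.  -0. ]
```

View pics/s1.png

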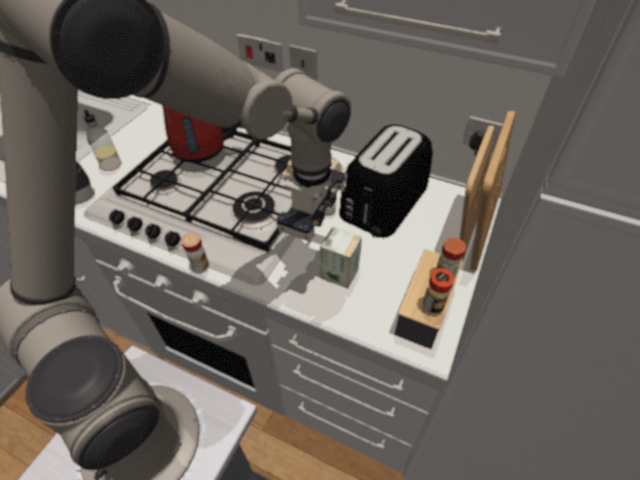

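The gripper, at about (315,210), stands behind the carton on its hob side and is clear of the salt shaker. I'm pushing slowly.

Request:
step_arm:
  increments:
    - {"delta_pos": [-1.2,0,0],"dr": [0,0,0],"fingers": 0.35}
    - {"delta_pos": [-2.2,0,0],"dr": [0,0,0],"fingers": 0.35}
    - {"delta_pos": [-3.2,0,0],"dr": [0,0,0],"fingers": 0.35}
    - {"delta_pos": [-4.2,0,0],"dr": [0,0,0],"fingers": 0.35}
    - {"delta_pos": [-5.2,0,0],"dr": [0,0,0],"fingers": 0.35}

```text
time: 2.65
tool_pos: [0.5104, -0.1649, 0.0968]
tool_rot: [-3.142, -0.0, 1.571]
contact_force: [-0.1, -0.4, 0.2]
opening: 0.0295
grip_force: 0.0
```

```bash
python3 -c "
from h import *
a=snap('top','x')[200:320,300:500];b=snap('scene','y')[180:360,280:480]
f=lambda i:cv2.resize(i[:,:,::-1],(400,int(400*i.shape[0]/i.shape[1])),interpolation=2)
cv2.imwrite('pics/c1.png',np.vstack([f(a),f(b)]));go(.511,-.2,.097)"
```

```text
t 2.75 p [ 0.51  -0.165  0.097] rot [3.141 0.    1.571] f [ 0.3 -0.7  0.5] op 0.03
dpos cm [-3.47  0.06 -0.03] dr [ 0.  0. -0.]
```

View pics/c1.png

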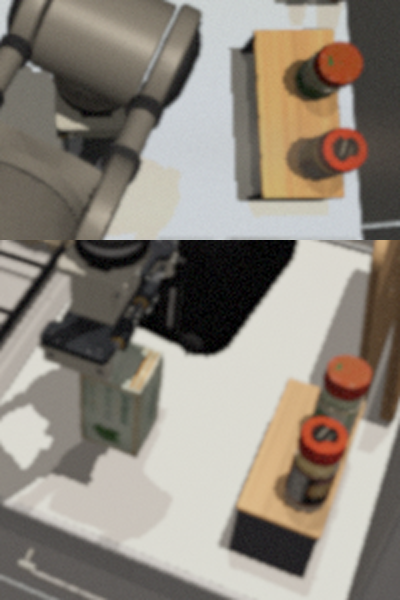

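The carton is tilting about its far lower edge, which is still at about (350,286) in the scene view, so it isn't sliding. I'll keep pushing.

Request:
step_arm:
  increments:
    - {"delta_pos": [-0.8,0,0],"dr": [0,0,0],"fingers": 0.35}
    - {"delta_pos": [-1.6,0,0],"dr": [0,0,0],"fingers": 0.35}
    - {"delta_pos": [-2.4,0,0],"dr": [0,0,0],"fingers": 0.35}
    - {"delta_pos": [-3.2,0,0],"dr": [0,0,0],"fingers": 0.35}
    - {"delta_pos": [-3.8,0,0],"dr": [0,0,0],"fingers": 0.35}

```text
time: 3.38
tool_pos: [0.5105, -0.2027, 0.0968]
tool_rot: [3.142, -0.0, 1.571]
contact_force: [0.5, 0.1, 0.1]
opening: 0.0297
grip_force: 0.0
```

```bash
python3 -c "
from h import *
a=snap('top','x')[200:320,300:500];b=snap('scene','y')[180:360,280:480]
f=lambda i:cv2.resize(i[:,:,::-1],(400,int(400*i.shape[0]/i.shape[1])),interpolation=2)
cv2.imwrite('pics/c2.png',np.vstack([f(a),f(b)]));go(.511,-.2,.097)"
```

```text
t 3.48 p [ 0.51  -0.203  0.097] rot [3.141 0.    1.571] f [-0.1  0.8  0.9] op 0.03
dpos cm [ 0.28  0.05 -0.02] dr [0. 0. 0.]
```

View pics/c2.png

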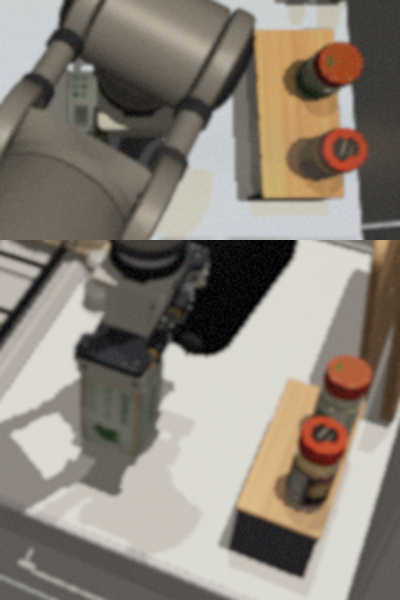

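```bash
python3 - <<'E'
from h import *
def pr(n,P):
    p=viewer.camera_params(n);K,T=np.array(p['K']),np.array(p['T'])
    q=K@(np.linalg.inv(T)@np.r_[P,1])[:3];return (q[:2]/q[2]).round(1)
for n in('scene','top'):
    print(n,'tcp',pr(n,[.51,-.203,.097]),'standing corners',[pr(n,[x,y,z]).tolist() for z in(0,.126) for x in(.478,.546) for y in(-.142,-.215)])
print(ray('scene',350,286,0),ray('scene',322,275,0))
f=lambda n:cv2.resize(n[:,:,::-1],(400,400),interpolation=2)
a=snap('top','x2')[215:295,310:390];b=snap('scene','y2')[200:310,300:410]
print(robot.observe()['contact_force'])
cv2.imwrite('pics/c3.png',np.hstack([f(a),f(b)]))
E
```

```text
scene tcp [349.8 252.9] standing corners [[320.1, 279.2], [347.7, 289.7], [331.7, 259.3], [358.5, 269.0], [319.3, 245.8], [349.7, 256.6], [332.0, 225.4], [361.4, 235.3]]
top tcp [361.5 253.8] standing corners [[333.9, 273.3], [364.1, 273.0], [333.6, 245.6], [363.4, 245.3], [334.3, 266.7], [368.3, 266.3], [333.9, 235.7], [367.5, 235.3]]
[ 0.4901 -0.2158  0.    ] [ 0.4913 -0.1408  0.    ]
[-0.86114355  0.52831307 -0.34581961]
```

View pics/c3.png

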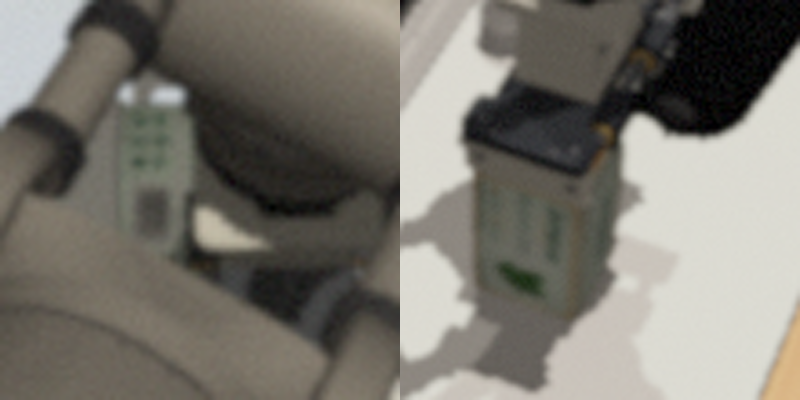

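```bash
python3 - <<'E'
from h import *
def pr(n,P):
    p=viewer.camera_params(n);K,T=np.array(p['K']),np.array(p['T'])
    q=K@(np.linalg.inv(T)@np.r_[P,1])[:3];return q[:2]/q[2]
def ov(f,n,t,o,s=(120,)*2,k=400):
    im=cv2.imread(f'pics/{f}.png')[o[1]:o[1]+s[1],o[0]:o[0]+s[0]];c=k/s[0]
    im=cv2.resize(im,(k,k),interpolation=2)
    for d,col in [((0,0,0),(0,0,255)),((.03,0,0),(0,0,255)),((-.03,0,0),(0,0,255)),((.095,.037,.066),(0,255,255)),((-.095,.037,.066),(0,255,255)),((.095,-.037,.066),(255,255,0)),((-.095,-.037,.066),(255,255,0))]:
        q=(pr(n,np.array(t)+d)-o)*c;cv2.circle(im,tuple(int(v) for v in q),4,col,-1)
    return im
cv2.imwrite('pics/c4.png',np.hstack([ov('s1','scene',[.511,-.113,.098],(270,170)),ov('y2','scene',[.51,-.203,.097],(290,180))]))
E
```

```text
(no output)
```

View pics/c4.png

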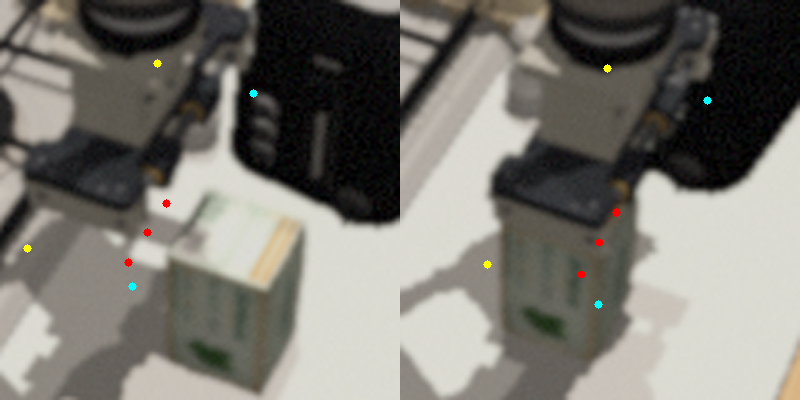

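The projected tool points (red for the tips, yellow and cyan for the body) fall about 14 px below where the gripper shows. The carton stands unmoved and the force is zero. So the real tips ride about 5 cm higher than the reading and passed over the top. I'll back off, go lower and check.

Request:
step_arm:
  increments:
    - {"delta_pos": [3,0,0],"dr": [0,0,0],"fingers": 0.35}
    - {"delta_pos": [6,0,0],"dr": [0,0,0],"fingers": 0.35}
    - {"delta_pos": [9.8,0,0],"dr": [0,0,0],"fingers": 0.35}
    - {"delta_pos": [9.8,0,1.5],"dr": [0,0,0],"fingers": 0.35}
    - {"delta_pos": [9.8,0,3],"dr": [0,0,0],"fingers": 0.35}

```text
time: 4.2
tool_pos: [0.5104, -0.1043, 0.066]
tool_rot: [3.141, 0.0, 1.572]
contact_force: [0.1, 0.4, 0.3]
opening: 0.03
grip_force: 0.0
```

```bash
python3 - <<'E'
from h import *
go(.511,-.1,.06)
def pr(n,P):
    p=viewer.camera_params(n);K,T=np.array(p['K']),np.array(p['T'])
    q=K@(np.linalg.inv(T)@np.r_[P,1])[:3];return q[:2]/q[2]
print(pr('scene',[.511,-.105,.067]),pr('top',[.511,-.105,.067]))
snap('scene','s2');snap('top','t2')
def z(f,o,s):
    i=cv2.imread(f'pics/{f}.png')[o[1]:o[1]+s,o[0]:o[0]+s];i=cv2.resize(i,(400,400),interpolation=2).astype(float)
    return np.clip((i/255)**.6*255,0,255).astype('u1')
cv2.imwrite('pics/c5.png',np.hstack([z('s2',(270,180),100),z('t2',(270,200),100)]))
E
```

```text
t 4.2 p [ 0.51  -0.104  0.066] rot [3.141 0.    1.572] f [0.1 0.4 0.3] op 0.03
dpos cm [0.43 0.06 0.6 ] dr [0.  0.  0.1]
[311.67585851 247.15848151] [317.82671631 255.82542547]
```

View pics/c5.png

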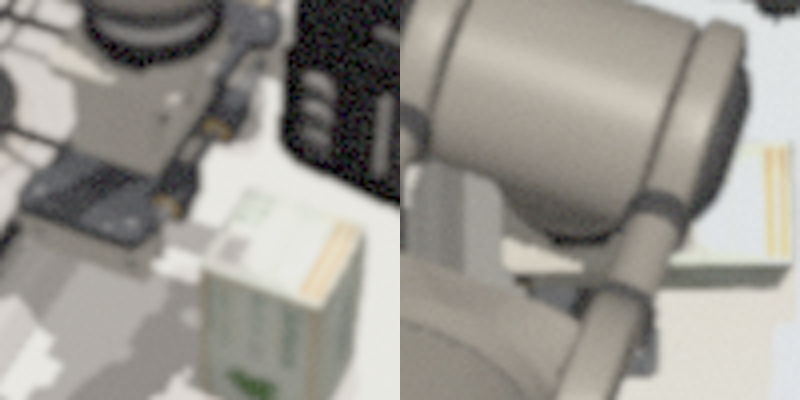

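The tips are hidden behind the gripper body. The body's lower corner shows at about (309,249) but is expected near (306,263), which again means about 5 cm higher. For a real tip height of about 0.10 I'll go to a reading of 0.05 and then push slowly.

Request:
step_arm:
  increments:
    - {"delta_pos": [0,0,1],"dr": [0,0,0],"fingers": 0.35}
    - {"delta_pos": [0,0,1.6],"dr": [0,0,0],"fingers": 0.35}
    - {"delta_pos": [-1,0,1.6],"dr": [0,0,0],"fingers": 0.35}
    - {"delta_pos": [-2,0,1.6],"dr": [0,0,0],"fingers": 0.35}
    - {"delta_pos": [-3,0,1.6],"dr": [0,0,0],"fingers": 0.35}

```text
time: 4.92
tool_pos: [0.5106, -0.1349, 0.0512]
tool_rot: [3.141, -0.0, 1.571]
contact_force: [0.1, 3.0, 1.5]
opening: 0.0301
grip_force: 1.4
```

Request:
step_arm:
  increments:
    - {"delta_pos": [-0.4,0,0],"dr": [0,0,0],"fingers": 0.35}
    - {"delta_pos": [-0.8,0,0],"dr": [0,0,0],"fingers": 0.35}
    - {"delta_pos": [-1.2,0,0],"dr": [0,0,0],"fingers": 0.35}
    - {"delta_pos": [-1.6,0,0],"dr": [0,0,0],"fingers": 0.35}
    - {"delta_pos": [-2.0,0,0],"dr": [0,0,0],"fingers": 0.35}

```text
time: 5.55
tool_pos: [0.5105, -0.1544, 0.0509]
tool_rot: [3.141, 0.0, 1.572]
contact_force: [-0.7, 2.3, 3.0]
opening: 0.0296
grip_force: 1.5
```

```bash
python3 - <<'E'
from h import *
go(.511,-.1,.05)
snap('scene','s3');snap('top','t3')
a=cv2.imread('pics/s2.png').astype(int);b=cv2.imread('pics/s3.png').astype(int)
# carton motion: mean change in lower front face region and right face
for n,(u0,u1,v0,v1) in {'front-low':(325,345,268,282),'topface stripe':(346,360,236,250)}.items():print(n,abs(a-b)[v0:v1,u0:u1].mean().round(1))
# image shift of the carton's lower front and of its upper right part
for n,(u0,u1,v0,v1) in {'logo':(322,340,264,282),'stripe':(344,360,233,255)}.items():
    t=cv2.imread('pics/s2.png')[v0:v1,u0:u1];r=cv2.matchTemplate(cv2.imread('pics/s3.png')[v0-20:v1+20,u0-20:u1+20],t,5);_,m,_,l=cv2.minMaxLoc(r);print(n,round(m,2),l[0]-20,l[1]-20)
E
```

```text
t 5.55 p [ 0.511 -0.154  0.051] rot [3.141 0.    1.572] f [-0.7  2.3  3. ] op 0.03
dpos cm [5.44 0.05 0.09] dr [0.  0.  0.1]
front-low 19.4
topface stripe 45.1
logo 0.8 4 -1
stripe 0.86 -19 -20
```

```bash
cat >> h.py <<'E'
def flow(f0,f1):
    a=cv2.imread(f'pics/{f0}.png',0);b=cv2.imread(f'pics/{f1}.png',0)
    m=np.zeros_like(a);cv2.fillPoly(m,[np.array([[318,248],[349,259],[362,238],[359,272],[348,291],[320,281]])],255)
    p=cv2.goodFeaturesToTrack(a,40,.02,3,mask=m)
    q,s,e=cv2.calcOpticalFlowPyrLK(a,b,p,None,winSize=(11,11),maxLevel=2)
    r,s2,_=cv2.calcOpticalFlowPyrLK(b,a,q,None,winSize=(11,11),maxLevel=2)
    k=(abs(r-p).max(-1)<.7)[:,0]
    for x,y in zip(p[k][:,0],q[k][:,0]):print(x.round(0),(y-x).round(1))
    A,i=cv2.estimateAffinePartial2D(p[k],q[k],ransacReprojThreshold=1.5);print('inl',i.sum(),len(i),'rot',np.degrees(np.arctan2(A[1,0],A[0,0])).round(1),'corner->',(A@[348,288,1]).round(1),'nearcorner->',(A@[320.5,279,1]).round(1))
E
python3 -c "
from h import *
flow('s2','s3')"
```

```text
[347. 287.] [9.2 2.8]
[338. 276.] [ 4.1 -0.6]
[342. 271.] [ 1.3 -2.2]
inl 2 3 rot -5.0 corner-> [357.7 291.1] nearcorner-> [317.7 281.8]
```

```bash
python3 - <<'E'
from h import *
def z(f,o,s):
    i=cv2.imread(f'pics/{f}.png')[o[1]:o[1]+s,o[0]:o[0]+s];i=cv2.resize(i,(400,400),interpolation=2).astype(float)
    return ((i/255)**.6*255).astype('u1')
cv2.imwrite('pics/c6.png',np.hstack([z('s3',(300,205),100),z('t3',(310,205),100)]))
E
```

```text
(no output)
```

View pics/c6.png

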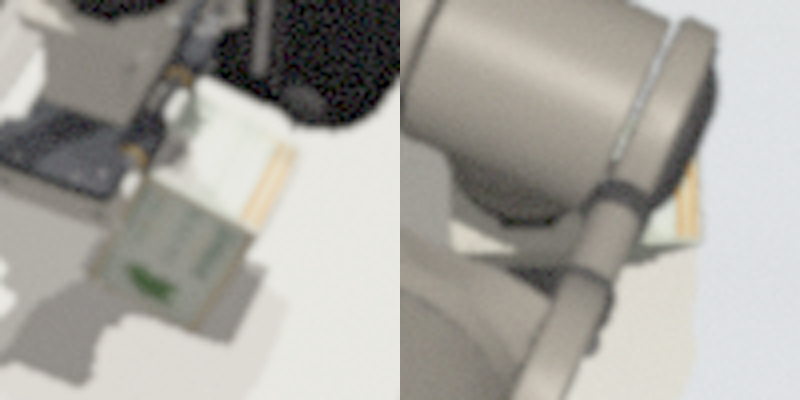

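The view shows the carton tipping cleanly. Its far lower corner is unmoved at about (347,287), the near one has lifted to about (323,274), and the tilt is 20–25°. Pushing on past balance.

Request:
step_arm:
  increments:
    - {"delta_pos": [-0.5,0,0],"dr": [0,0,0],"fingers": 0.35}
    - {"delta_pos": [-1.0,0,0],"dr": [0,0,0],"fingers": 0.35}
    - {"delta_pos": [-1.5,0,0],"dr": [0,0,0],"fingers": 0.35}
    - {"delta_pos": [-2.0,0,0],"dr": [0,0,0],"fingers": 0.35}
    - {"delta_pos": [-2.5,0,0],"dr": [0,0,0],"fingers": 0.35}

```text
time: 6.28
tool_pos: [0.5102, -0.1797, 0.0505]
tool_rot: [-3.141, -0.0, 1.571]
contact_force: [0.0, 0.8, 0.0]
opening: 0.0299
grip_force: 0.0
```

```bash
python3 - <<'E'
from h import *
go(.511,-.1,.05)
b=snap('top','t4');snap('scene','s4')
# coarse ascii-free check: carton colours between old place and riser, top view rows 240-275
h=cv2.cvtColor(b,cv2.COLOR_RGB2HSV)
for v in(225,240,255,265,275):print(v,[(u,int(h[v,u,0]),int(h[v,u,1]),int(h[v,u,2])) for u in range(360,436,8)])
E
```

```text
t 6.28 p [ 0.51  -0.18   0.051] rot [-3.141 -0.     1.571] f [0.  0.8 0. ] op 0.03
dpos cm [7.97 0.08 0.05] dr [-0. -0.  0.]
225 [(360, 19, 40, 159), (368, 20, 35, 182), (376, 20, 36, 171), (384, 18, 43, 147), (392, 17, 42, 127), (400, 17, 42, 122), (408, 103, 8, 212), (416, 18, 20, 125), (424, 30, 43, 24), (432, 17, 129, 204)]
240 [(360, 22, 44, 105), (368, 18, 40, 115), (376, 19, 44, 123), (384, 16, 40, 120), (392, 19, 39, 157), (400, 0, 0, 40), (408, 50, 4, 189), (416, 25, 13, 121), (424, 23, 25, 81), (432, 17, 128, 203)]
255 [(360, 40, 36, 43), (368, 8, 33, 61), (376, 5, 33, 47), (384, 173, 24, 43), (392, 15, 9, 54), (400, 40, 27, 169), (408, 18, 36, 178), (416, 90, 2, 156), (424, 27, 24, 97), (432, 18, 124, 202)]
265 [(360, 15, 33, 78), (368, 15, 41, 74), (376, 19, 37, 118), (384, 8, 17, 60), (392, 30, 35, 96), (400, 38, 32, 157), (408, 22, 44, 157), (416, 60, 2, 156), (424, 18, 25, 103), (432, 19, 109, 203)]
275 [(360, 0, 24, 32), (368, 14, 41, 81), (376, 18, 33, 78), (384, 21, 25, 201), (392, 23, 25, 200), (400, 22, 24, 199), (408, 101, 10, 205), (416, 105, 5, 197), (424, 19, 30, 121), (432, 20, 107, 197)]
```

Force has dropped to zero, so the carton has fallen. I'll back the arm away to measure it.

Request:
step_arm:
  increments:
    - {"delta_pos": [3,0,-2],"dr": [0,0,0],"fingers": 0.35}
    - {"delta_pos": [7,0,-6],"dr": [0,0,0],"fingers": 0.35}
    - {"delta_pos": [11,0,-9],"dr": [0,0,0],"fingers": 0.35}
    - {"delta_pos": [16,0,-10],"dr": [0,0,0],"fingers": 0.35}
    - {"delta_pos": [20,0,-10],"dr": [0,0,0],"fingers": 0.35}

```text
time: 7.0
tool_pos: [0.5107, 0.0225, 0.152]
tool_rot: [3.139, 0.0, 1.572]
contact_force: [0.3, -0.2, 0.2]
opening: 0.0299
grip_force: 0.0
```

```bash
cat >> h.py <<'E'
def carton(f):
    b=snap('top',f);snap('scene',f+'s')
    lab=cv2.cvtColor(b,cv2.COLOR_RGB2LAB).astype(int)
    ref=cv2.cvtColor(cv2.imread('pics/t0.png'),cv2.COLOR_BGR2LAB).astype(int)
    d=abs(lab-ref).max(-1)>14
    d[:210]=0;d[300:]=0;d[:,:340]=0;d[:,470:]=0
    d=cv2.morphologyEx(d.astype('u1'),cv2.MORPH_OPEN,np.ones((3,3)))
    n,l,st,c=cv2.connectedComponentsWithStats(d)
    for i in range(1,n):
        if st[i,4]>60:
            cs,_=cv2.findContours((l==i).astype('u1'),0,1)
            print(st[i],[q.round(1).tolist() for q in cv2.boxPoints(cv2.minAreaRect(cs[0]))])
    for v in range(232,276,6):print(v,[int(x) for x in lab[v,350:440:3,0]])
E
python3 -c "
from h import *
go(.51,-.1,.05)
carton('t5')"
```

```text
t 7.0 p [0.511 0.023 0.152] rot [3.139 0.    1.572] f [ 0.3 -0.2  0.2] op 0.03
dpos cm [-12.25  -0.11  10.2 ] dr [0.1 0.  0.1]
[ 340  236   85   41 1046] [[340.0, 236.0], [424.0, 236.0], [424.0, 276.0], [340.0, 276.0]]
232 [209, 207, 206, 211, 208, 208, 209, 208, 205, 209, 208, 207, 209, 209, 209, 207, 208, 207, 206, 207, 208, 207, 123, 115, 114, 80, 148, 174, 174, 175]
238 [208, 208, 207, 207, 206, 206, 205, 192, 198, 203, 202, 203, 203, 197, 194, 202, 203, 204, 206, 208, 206, 207, 153, 145, 124, 79, 118, 177, 172, 174]
244 [208, 207, 206, 206, 193, 177, 147, 206, 207, 209, 209, 209, 208, 207, 206, 209, 208, 205, 207, 205, 207, 206, 206, 207, 177, 82, 128, 176, 172, 175]
250 [209, 207, 207, 208, 163, 110, 126, 207, 207, 209, 208, 207, 209, 205, 209, 206, 210, 205, 205, 207, 206, 206, 206, 207, 188, 86, 107, 178, 172, 173]
256 [207, 209, 207, 209, 163, 115, 109, 208, 209, 208, 208, 208, 205, 208, 207, 208, 205, 206, 206, 206, 205, 210, 207, 205, 195, 89, 99, 176, 172, 176]
262 [207, 206, 207, 206, 196, 117, 106, 207, 205, 206, 206, 206, 208, 208, 208, 204, 207, 205, 206, 207, 205, 206, 208, 206, 196, 95, 102, 176, 174, 175]
268 [209, 208, 207, 208, 197, 122, 101, 178, 177, 177, 177, 177, 177, 178, 176, 159, 162, 164, 158, 159, 159, 156, 153, 139, 141, 102, 105, 176, 174, 176]
274 [208, 208, 209, 207, 209, 205, 202, 197, 199, 196, 198, 199, 198, 199, 197, 198, 198, 198, 197, 198, 197, 196, 187, 103, 123, 110, 100, 174, 175, 177]
```

```bash
python3 - <<'E'
from h import *
L=cv2.cvtColor(cv2.imread('pics/t5.png'),cv2.COLOR_BGR2LAB).astype(int)
r=range(242,265,3)
u=[next(c for c in range(364,376) if L[v,c,0]>170 and L[v,c-1,0]<=170) for v in r];print(u)
w=[next(c for c in range(418,428) if L[v,c,0]<165) for v in r];print('far',w)
for c in(376,390,405,415):print(c,[int(x) for x in L[230:242,c,0]],[int(x) for x in L[260:276,c,0]])
n=np.mean(u)-.5;print('near end',ray('top',n,252,.073),'far',ray('top',np.mean(w),252,.073),'sides',ray('top',390,237,.073),ray('top',390,267,.073))
print('mouth',ray('top',428.9,250,.094),ray('top',429,215,.094),ray('top',429,299,.094))
E
```

```text
[369, 369, 369, 369, 369, 369, 369, 370]
far [423, 423, 423, 423, 423, 423, 423, 424]
376 [205, 206, 207, 208, 206, 207, 208, 208, 200, 198, 202, 207] [208, 206, 209, 208, 207, 206, 206, 201, 177, 116, 80, 108, 155, 191, 197, 197]
390 [207, 210, 206, 208, 207, 207, 205, 203, 193, 184, 200, 207] [208, 206, 207, 205, 208, 208, 206, 201, 178, 122, 91, 102, 145, 188, 199, 199]
405 [205, 207, 208, 206, 208, 207, 208, 206, 205, 206, 204, 208] [207, 207, 206, 208, 204, 205, 202, 192, 161, 107, 98, 127, 168, 191, 197, 198]
415 [165, 165, 161, 162, 162, 160, 161, 166, 173, 195, 205, 206] [206, 205, 208, 207, 208, 205, 202, 190, 154, 105, 101, 140, 183, 196, 197, 198]
near end [ 0.5177 -0.2211  0.073 ] far [ 0.5163 -0.3446  0.073 ] sides [ 0.5519 -0.2708  0.073 ] [ 0.4828 -0.2684  0.073 ]
mouth [ 0.5174 -0.3533  0.094 ] [ 0.5974 -0.3575  0.094 ] [ 0.4089 -0.3482  0.094 ]
```

The carton lies flat with its middle at about (0.516, -0.283) and yaw near 0, 70 mm in front of the mouth. Next is a low push behind its near end at y = -0.221.

Request:
step_arm:
  increments:
    - {"delta_pos": [-5,0.5,0],"dr": [0,0,0],"fingers": 0.35}
    - {"delta_pos": [-10,0.5,0],"dr": [0,0,0],"fingers": 0.35}
    - {"delta_pos": [-15,0.5,2],"dr": [0,0,0],"fingers": 0.35}
    - {"delta_pos": [-18.5,0.5,5],"dr": [0,0,0],"fingers": 0.35}
    - {"delta_pos": [-18.5,0.5,9],"dr": [0,0,0],"fingers": 0.35}

```text
time: 7.72
tool_pos: [0.5157, -0.1681, 0.0602]
tool_rot: [3.14, 0.002, 1.568]
contact_force: [0.6, -0.0, -0.9]
opening: 0.0296
grip_force: 0.0
```

Request:
step_arm:
  increments:
    - {"delta_pos": [0,0,2],"dr": [0,0,0],"fingers": 0.35}
    - {"delta_pos": [0,0,4],"dr": [0,0,0],"fingers": 0.35}
    - {"delta_pos": [0,0,5],"dr": [0,0,0],"fingers": 0.35}
    - {"delta_pos": [-1,0,5],"dr": [0,0,0],"fingers": 0.35}
    - {"delta_pos": [-2,0,5],"dr": [0,0,0],"fingers": 0.35}

```text
time: 8.35
tool_pos: [0.516, -0.1854, 0.0116]
tool_rot: [3.14, 0.001, 1.572]
contact_force: [-0.3, -0.1, 0.4]
opening: 0.03
grip_force: 0.0
```

```bash
python3 -c "
from h import *
go(.515,-.275,.011)"
```

```text
t 8.35 p [ 0.516 -0.185  0.012] rot [3.140e+00 1.000e-03 1.572e+00] f [-0.3 -0.1  0.4] op 0.03
dpos cm [-8.96 -0.11  0.06] dr [0.1 0.  0. ]
```

Request:
step_arm:
  increments:
    - {"delta_pos": [-1,0,0],"dr": [0,0,0],"fingers": 0.35}
    - {"delta_pos": [-2,0,0],"dr": [0,0,0],"fingers": 0.35}
    - {"delta_pos": [-2.8,0,0],"dr": [0,0,0],"fingers": 0.35}
    - {"delta_pos": [-3.5,0,0],"dr": [0,0,0],"fingers": 0.35}
    - {"delta_pos": [-4.2,0,0],"dr": [0,0,0],"fingers": 0.35}

```text
time: 8.98
tool_pos: [0.5155, -0.2261, 0.0109]
tool_rot: [3.142, -0.001, 1.572]
contact_force: [-0.3, 4.2, 3.0]
opening: 0.03
grip_force: 1.9
```

Request:
step_arm:
  increments:
    - {"delta_pos": [-0.9,0,0],"dr": [0,0,0],"fingers": 0.35}
    - {"delta_pos": [-1.8,0,0],"dr": [0,0,0],"fingers": 0.35}
    - {"delta_pos": [-2.7,0,0],"dr": [0,0,0],"fingers": 0.35}
    - {"delta_pos": [-3.6,0,0],"dr": [0,0,0],"fingers": 0.35}
    - {"delta_pos": [-4.2,0,0],"dr": [0,0,0],"fingers": 0.35}

```text
time: 9.6
tool_pos: [0.5155, -0.2688, 0.0108]
tool_rot: [3.142, -0.0, 1.571]
contact_force: [-0.5, 3.9, 3.2]
opening: 0.03
grip_force: 1.9
```

Request:
step_arm:
  increments:
    - {"delta_pos": [-0.5,0,0],"dr": [0,0,0],"fingers": 0.35}
    - {"delta_pos": [-1.0,0,0],"dr": [0,0,0],"fingers": 0.35}
    - {"delta_pos": [-1.0,0,0],"dr": [0,0,0],"fingers": 0.35}
    - {"delta_pos": [0.5,0,0],"dr": [0,0,0],"fingers": 0.35}
    - {"delta_pos": [3,0,0],"dr": [0,0,0],"fingers": 0.35}

```text
time: 10.22
tool_pos: [0.5153, -0.2371, 0.0106]
tool_rot: [3.142, -0.0, 1.571]
contact_force: [0.2, -0.3, -0.2]
opening: 0.0302
grip_force: 0.0
```

Request:
step_arm:
  increments:
    - {"delta_pos": [5,0,-4],"dr": [0,0,0],"fingers": 0.35}
    - {"delta_pos": [10,0,-8],"dr": [0,0,0],"fingers": 0.35}
    - {"delta_pos": [15,0,-12],"dr": [0,0,0],"fingers": 0.35}
    - {"delta_pos": [20,0,-14],"dr": [0,0,0],"fingers": 0.35}
    - {"delta_pos": [25,0,-14],"dr": [0,0,0],"fingers": 0.35}

```text
time: 10.85
tool_pos: [0.5155, 0.0151, 0.153]
tool_rot: [3.137, 0.0, 1.573]
contact_force: [1.0, 0.2, -0.6]
opening: 0.0296
grip_force: 0.0
```

```bash
python3 - <<'E'
from h import *
go(.515,0,.15)
b=snap('top','t6');snap('scene','s6')
L=cv2.cvtColor(b,cv2.COLOR_RGB2LAB).astype(int)
for v in range(240,264,4):print(v,[int(x) for x in L[v,380:436:2,0]])
for c in(406,414,422):print(c,[int(x) for x in L[230:242,c,0]],[int(x) for x in L[258:276,c,0]])
for c in(396,398,400,402,404):print(c,ray('top',c,252,.073)[1])
a=cv2.imread('pics/s0.png').astype(int);d=cv2.imread('pics/s6.png').astype(int)
for n,(u,v) in {'sl':(453,253),'sr':(439,285),'salt':(329,198),'front':(195,252)}.items():print(n,abs(a-d)[v-12:v+12,u-8:u+8].mean().round(1))
E
```

```text
t 10.85 p [0.515 0.015 0.153] rot [3.137 0.    1.573] f [ 1.   0.2 -0.6] op 0.03
dpos cm [-1.51 -0.05  0.3 ] dr [0.3 0.  0.1]
240 [208, 208, 207, 208, 207, 205, 209, 208, 202, 161, 199, 202, 207, 207, 207, 206, 207, 204, 203, 207, 202, 203, 192, 122, 123, 173, 170, 172]
244 [207, 208, 207, 209, 206, 197, 148, 133, 83, 101, 199, 207, 208, 208, 209, 208, 208, 208, 207, 208, 207, 206, 199, 131, 133, 177, 172, 169]
248 [209, 206, 207, 206, 208, 198, 129, 102, 63, 106, 201, 210, 206, 208, 208, 207, 209, 209, 206, 207, 209, 207, 200, 131, 121, 175, 173, 171]
252 [207, 207, 206, 205, 208, 195, 126, 112, 65, 92, 192, 206, 207, 207, 205, 206, 207, 207, 207, 206, 207, 208, 197, 135, 113, 175, 176, 172]
256 [207, 207, 206, 209, 207, 206, 165, 114, 72, 82, 179, 207, 207, 207, 207, 207, 207, 207, 206, 207, 205, 209, 206, 163, 119, 166, 173, 171]
260 [208, 208, 207, 208, 205, 204, 165, 119, 80, 77, 175, 206, 205, 207, 206, 207, 207, 207, 209, 208, 205, 207, 206, 166, 114, 166, 176, 174]
406 [207, 206, 207, 206, 208, 209, 207, 208, 205, 201, 207, 206] [205, 208, 207, 206, 204, 207, 206, 206, 201, 192, 155, 108, 87, 127, 168, 192, 195, 197]
414 [197, 197, 197, 195, 199, 200, 197, 195, 198, 201, 204, 208] [203, 206, 207, 209, 207, 209, 207, 205, 205, 192, 159, 109, 99, 136, 179, 195, 196, 199]
422 [103, 108, 111, 111, 112, 113, 114, 120, 148, 183, 203, 206] [206, 207, 207, 207, 205, 206, 208, 207, 204, 185, 143, 105, 92, 94, 98, 99, 101, 101]
396 -0.2832
398 -0.2877
400 -0.2923
402 -0.2968
404 -0.3013
sl 1.8
sr 2.1
salt 1.7
front 17.9
```

```bash
python3 - <<'E'
from h import *
for f in('t0','t6'):
    h=cv2.cvtColor(cv2.imread(f'pics/{f}.png'),cv2.COLOR_BGR2HSV)[295:325,190:225]
    m=((h[...,0]<14)|(h[...,0]>170))&(h[...,1]>100)&(h[...,2]>60);print(f,m.sum(),np.argwhere(m).mean(0))
for f in('s0','s6'):
    h=cv2.cvtColor(cv2.imread(f'pics/{f}.png'),cv2.COLOR_BGR2HSV)[225:275,175:215]
    m=((h[...,0]<14)|(h[...,0]>170))&(h[...,1]>90)&(h[...,2]>60);print(f,m.sum(),np.argwhere(m).mean(0) if m.any() else '')
E
```

```text
t0 221 [15.70588235 15.54751131]
t6 0 [nan nan]
s0 200 [19.715 17.01 ]
s6 200 [19.015 16.78 ]<stdin>:4: RuntimeWarning: Mean of empty slice.
  ret = um.true_divide(
```

The front jar is unmoved; the top camera just has it behind the arm. The carton's middle is within about 1 mm of the mouth line and 14 mm from the centre line.

```bash
python3 -c "
from cell import robot
print(robot.hand_in())"
```

```text
the job is handed in; nothing more can be done
None
```

The carton is tipped over and pushed half under the riser, its middle about 1 mm from the deck's front-edge line and 14 mm off centre by camera; the jars and shaker look unmoved, and the job is handed in, though the hand-in returned no verdict.

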